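Proof-pull a panel meter's plug-in terminal

ROBOT

A 6-joint arm with a two-finger parallel gripper is mounted at the origin on the work surface. World frame = base frame: x ahead of the robot, y to its left, z up, the work surface at z = 0. Lengths are in m, angles in rad, forces in N, time in s.
With the tool pointing down it reaches from about 0.3 to 0.825 m from the base axis. Payload 5.4 kg.
Tool frame: the origin (TCP) lies at the very end of the fingers, on their centre line; the grasp point (between the pads) lies 19 mm behind it; z points along the fingers, y is the line along which they close (so a half turn about z gives the same grasp; the last joint's range is limited). The gripper opens to 92 mm and grips with 3 to 60 N. Pads are 20 mm wide; open, the fingers measure 128 mm over their backs; the gripper's body (75 mm by 189 mm) begins 69 mm behind the grasp point.
Start: joints at [-1.321, 0.158, 1.597, -0, 1.386, -0.21], TCP at [0.255, -0.515, 0.215] pointing down, gripper open.
Joint ranges: [-2.91, 2.91], [-0.94, 2.29], [0.18, 2.7], [-1.29, 4.43], [0.17, 2.64], [-3, 3]. Speed limits (rad/s): [2.57, 2.57, 3.14, 3.14, 3.14, 3.14].

INTERFACE

Orientations are given as a unit quaternion [w, x, y, z].
In Python, from plant import sensors, imaging, r, nets gives the robot as it stands.
- The arm moves only by the tool arm_command, never from a script. Its argument "deltas" is a list of rows, each an object with "travel": the shift along the world's x, y, z in cm, a list of three; "twist": the turn about the world's z in rad. In form: [{"travel": [x, y, z], "twist": twist}, ...]. A call has 1 to 5 rows; each row is the pose to reach, as a shift and turn from the pose commanded when the call began; what a row does not reach only later rows make up. A row lasts 1/12 s, in which the tool goes at most 41.7 mm and 7.16 degrees, less where a joint would pass 70% of its speed; a pose out of reach is approached as far as the arm can. A call with a gripper value outside its range is refused whole. "fingers" is the closure, from -1 (fully open) to 1 (shut), set as the call begins (left out, the last holds). The fingers move at their own pace and stop on an object; the grip force is fixed at half the most. Time passes only in rows, so rows that repeat a pose let the fingers close. It gives the time, the measured TCP pose, the force, the opening and the grip force at its end, in the units of the state.
- sensors.state(): the state, without advancing time (a new reading comes with each control period).
- imaging.camera(name): name is "side" or "top" or "wrist"; returns a dict with "color" (384x512x3 uint8, red, green, blue), "fx", "fy", "cx", "cy" (pixels), "k1" (the pictures are not rectified: a ray, as slopes to the right and down, at radius r is drawn at 1 + k1 r^2 times it, then the intrinsics apply), "cam_to_world" (4x4, takes a point from camera to world coordinates). Camera axes: x right, y down, z forward; pixel columns grow to the right and rows downward; lengths in m; the calibration is good to about 2 mm. A picture is of the moment at which its call begins. There is no depth.
- r.finish_job(): hands the job in; it is judged then, once.
Trained networks look in a picture, given as the dict that the camera call returned (one of the last four; its "shot" number tells which), for a name from the list of things; names that differ only in an ending like _2 or _b are one class to them, and where a whole thing is asked for, a point or a joint stands for the part that bears it (a point fixed in the world has none). Each returns a list of dicts, best first, with "conf" (0 to 1); they miss things now and then, are a little off and sometimes report something else, mostly with a low value. They report only what shows in the picture. A call takes as long as a camera call. They do not tell look-alikes from the thing itself.
- nets.silhouettes(picture, label): "pixels" (384x512 bool, what is visible of it).
- nets.place_of(picture, label): "xyz" ([x, y, z] in m, in world coordinates, good to about 4 mm: a listed point, or the origin of a listed thing).
The state is a dict: "clock": time; "joint_pos": joint angles; "qd": joint speeds; "joint_torque": joint torques, N m; "position": TCP position; "tcp_rot": TCP orientation; "force": force on the tool from outside, world axes, zero at the start; "torque": the same for the moment, N m; "width": finger opening in m; "grasp_force": force on a finger pad.
Only numpy, scipy, OpenCV 4.12 (cv2) and the standard library are available. Lean on these libraries where they do the work, as an engineer would, in place of code of your own. Each camera call takes 0.05 s, during which the arm holds its last target. There are 200 camera calls.

TASK

The panel meter is loaded in the pull-test fixture with its green terminal plug in the gauge's claw. Close the fixture's hold-down lid fully, then pull the gauge's D-handle straight out against its spring until the black pointer stands on the red band, never clear past it, and keep it there: finish while still holding the handle at that pull. Leave the band as it is set and the other things on the bench where they are.

Things in the scene. Friction and masses are not known exactly. Their poses are not given: they have to be found in the camera images.
- fixture: Pull-test fixture, screwed down: aluminium base plate 150 (x) x 250 (y) x 12 mm, origin at the centre of its underside. x points from the lid's tab side to its hinge side, y from the D-handle to the meter's display; the pull is to -y. Yaw within 0.3 rad. Nest at the +y end (two grey cheeks, tops 62 mm up, 107 mm over both), gauge in a steel cradle at the -y end.
- lid (a joint): Angle of the blue hold-down lid (rad): 0 shut (level over the meter), 2.0 fully open; starts standing open at 1.45 to 1.95. A friction hinge (0.24 N m; lid 0.24 kg) keeps it where it is left, so it must be swung over and pressed all the way down. No latch.
- lid_hinge (a point): Middle of the hinge pin, along the fixture's y: 62 mm in +x, 54 mm in +y, 67 mm up from the fixture's origin. Shut, the lid lies to -x of it, underside level with the pin: plate 70 mm wide, 8 mm thick, from 8 to 116 mm from the pin, then a yellow finger tab 30 mm wide to 144 mm. Upright, its tip is 211 mm above the bench.
- lid_tab (a point): Centre of the yellow finger tab on the lid's outer (upper when shut) face, 127 mm from the hinge pin and 8 mm off the lid's underside.
- gauge: Grey spring gauge case, 44 (x) x 100 (y) x 28 mm, origin at its centre, 41 mm above the bench; axes as the fixture's; white dial on top. The steel claw at its +y end reaches round the meter's green plug. It rides loose in its cradle (6 mm free to +y) and gives 1 to 3 mm to -y before the claw bears on the plug.
- handle: Pull rod with D-handle: black grip bar 16 mm thick, 100 mm long along the fixture's x, origin at the bar's middle, 41 mm above the bench (only bench beneath); clear opening in the D behind it (+y) 40 mm by 94 mm. Slides to -y only, 66 mm at most, against a spring: 3 N to start, 0.3 N more per mm (11 to 19 N at the band). Springs back when let go.
- pointer (a point): Middle of the black pointer bar, 4 mm by 36 mm, on top of the gauge case (60 mm above the bench). It is fixed to the handle and moves with it in -y.
- band_mid (a point): Middle of the red band on the gauge's dial: two red tabs either side of the slot, together 42 mm across and 8 mm long along the pull, 59 mm above the bench. It is set 28 to 50 mm in -y of the pointer's rest position and stays there on the gauge case.
- meter: The meter under test, black, bezel 96 mm wide, 48 mm high, body 75 mm deep behind the 10 mm bezel; loose in the nest, origin under the middle of its body, 17 mm above the bench; its y axis points to the display. Its green plug (58 mm wide) points to -y, inside the claw. Its bezel butts on the nest when pulled.
- next_meter: Bystander: another such meter, standing on the bench, origin at the centre of its underside.
- board: Bystander: green circuit board with display and yellow transformer, 72 by 50 by 30 mm, origin at the centre of its underside.
- pot: Bystander: small jar, 44 mm across, 60 mm tall, origin at the centre of its underside.
Things that resemble listed ones, but are neither listed nor needed, are in the scene too. What is shaped like the meter but blue or yellow is not meant.

How it is judged:
On the way, in this order (a step that is already met when the one before it is completed fails the run):
1. the lid is fully closed, the gauge not yet pulled (value of joint lid below 0.06 rad and y of handle in the frame of gauge above -0.124 m), for 0.2 s.
2. the handle is pulled out until the pointer stands on the red band, the lid still closed (value of joint lid below 0.06 rad and y of pointer in the frame of band_mid between -0.005 and 0.005 m), for 0.2 s.
At the end, for the whole second after the job is handed in: Fingers hold the handle still, pointer within 5 mm of the red band's middle, over 5 N from claw to meter plug, lid closed within 0.06 rad, meter within 8 mm of its place, band not shifted (8 mm), the three bystanders within 15 mm of their places (all of step 2 and contact force between the fingers and handle above 5 N and contact force between gauge and meter above 5 N and linear speed of handle below 0.02 m/s and distance of each of band_mid, meter from where it was at the start of the episode below 0.008 m and distance of each of next_meter, board, pot from where it was at the start of the episode below 0.015 m); the arm keeps its last pose, push and grip.
It fails at once if the red band is shifted from its setting (moved over 8 mm) (distance of band_mid from where it was at the start of the episode above 0.008 m).
It fails at once if the pointer is pulled clear past the red band (more than 8 mm beyond its middle) (y of pointer in the frame of band_mid below -0.008 m).
It fails at once if the handle is pulled before the lid is closed (value of joint lid above 0.15 rad and y of handle in the frame of gauge below -0.131 m).
It fails at once if a bystander is disturbed (moved over 15 mm) (distance of any of next_meter, board, pot from where it was at the start of the episode above 0.015 m).
It also fails if it takes over 53 s, if anything falls off the work surface, if the arm or the gripper's body presses on something with over 40 N, if the wrist force passes 120 N, or if a joint passes its speed limit or range.

## Working session

There is one attempt and no reset: what is moved stays moved. The work goes in short steps, Python scripts to look and compute and a tool call to move; the robot and the scene stay as the last step left them, time stands still between calls to the robot, and variables do not carry over. Pictures are saved under pics/ and viewed, at most 10 in all, crops included, and the job is handed in when it is done.

Besides the shell and the picture viewer there is one more tool, called after ">>>" as a command line: name --argument value ..., lists and objects as JSON in quotes. arm_command: Moves the arm, as the interface text tells. Its arguments: {"type":"object","properties":{"deltas":{"type":"array"},"fingers":{"type":"number"}},"required":["deltas"]}

```bash
mkdir -p pics; cat > h.py <<'E'
from plant import sensors, imaging, r, nets
import numpy as np, cv2
def save(p,n): cv2.imwrite(f'pics/{n}.png',cv2.cvtColor(p['color'],cv2.COLOR_RGB2BGR))
def proj(p,X):
    T=np.linalg.inv(p['cam_to_world']); c=T[:3,:3]@np.array(X)+T[:3,3]
    s=c[:2]/c[2]; s=s*(1+p['k1']*(s@s)); return np.array([p['fx']*s[0]+p['cx'],p['fy']*s[1]+p['cy']])
def ray(p,uv):
    K=np.array([[p['fx'],0,p['cx']],[0,p['fy'],p['cy']],[0,0,1.]])
    d=np.array([(uv[0]-p['cx'])/p['fx'],(uv[1]-p['cy'])/p['fy']]); s=d.copy()
    for _ in range(20): s=d/(1+p['k1']*(s@s))
    M=np.array(p['cam_to_world']); v=M[:3,:3]@np.array([s[0],s[1],1]); return M[:3,3],v/np.linalg.norm(v)
def onz(p,uv,z):
    o,v=ray(p,uv); return o+v*(z-o[2])/v[2]
def tri(obs):
    A=np.zeros((3,3));b=np.zeros(3)
    for p,uv in obs:
        o,v=ray(p,uv);P=np.eye(3)-np.outer(v,v);A+=P;b+=P@o
    return np.linalg.solve(A,b)
E
python3 - <<'E'
from h import *
s=sensors.state(); print(s['clock'],s['position'],s['tcp_rot'],s['force'],s['width'])
ps={n:imaging.camera(n) for n in('side','top')}
for n,p in ps.items():
    save(p,n+'0')
    for l in ['fixture','lid_hinge','lid_tab','gauge','handle','pointer','band_mid','meter','next_meter','board','pot']:
        print(n,l,[(np.round(d['xyz'],3).tolist(),round(float(d['conf']),2)) for d in nets.place_of(p,l)[:3]])
E
```

```text
0.0 [ 0.25497114 -0.51467483  0.21362107] [-9.44475640e-04  9.73694355e-01  2.27856118e-01 -2.02667613e-05] [-0.39603297 -0.63425195  0.25950705] 0.09180505562773482
side fixture [([0.499, 0.074, 0.001], 0.73)]
side lid_hinge [([0.547, 0.136, 0.064], 0.79), ([0.496, 0.072, -0.0], 0.59)]
side lid_tab [([0.54, 0.137, 0.195], 0.72), ([0.486, 0.126, 0.016], 0.67), ([0.507, 0.007, 0.038], 0.44)]
side gauge [([0.508, 0.01, 0.039], 0.84)]
side handle [([0.531, -0.113, 0.043], 0.64)]
side pointer [([0.498, 0.04, 0.062], 0.71)]
side band_mid [([0.508, 0.011, 0.058], 0.62)]
side meter [([0.689, 0.11, -0.004], 0.92), ([0.713, -0.086, -0.002], 0.8), ([0.301, 0.189, -0.004], 0.75)]
side next_meter [([0.413, 0.333, -0.003], 0.58), ([0.5, 0.041, 0.063], 0.33)]
side board [([0.576, 0.384, -0.0], 0.72)]
side pot [([0.634, -0.449, -0.001], 0.47)]
top fixture [([0.494, 0.072, -0.004], 0.85)]
top lid_hinge [([0.544, 0.137, 0.064], 0.64), ([0.576, 0.386, -0.001], 0.48)]
top lid_tab [([0.542, 0.137, 0.195], 0.59)]
top gauge [([0.513, 0.006, 0.039], 0.84), ([0.505, 0.01, 0.06], 0.65)]
top handle [([0.527, -0.106, 0.037], 0.64)]
top pointer [([0.501, 0.043, 0.062], 0.69)]
top band_mid [([0.503, 0.006, 0.06], 0.37)]
top meter [([0.485, 0.124, 0.016], 0.97), ([0.692, 0.109, -0.0], 0.9), ([0.717, -0.088, 0.002], 0.76)]
top next_meter [([0.411, 0.334, -0.001], 0.87), ([0.502, 0.04, 0.06], 0.43)]
top board [([0.578, 0.383, -0.001], 0.57)]
top pot []
```

View pics/side0.png

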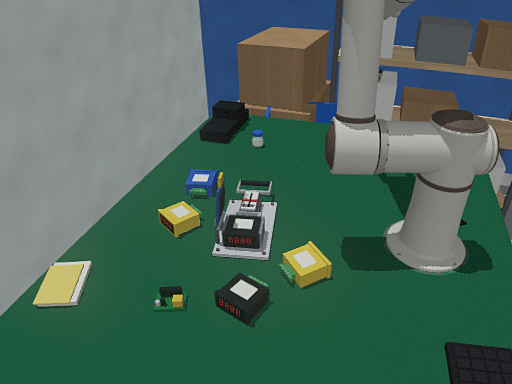

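View pics/top0.png

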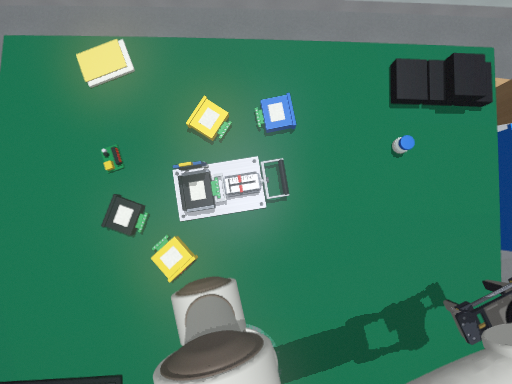

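Side view: the fixture is near (247,228), the blue lid stands upright at (220,205) and the handle is at (255,186). The top view agrees, with the fixture at (220,188) and the handle at (282,180). Both give a fixture yaw of about 0.185. The hinge measures (0.547, 0.137), which fits the fixture offset, and the lid is at about 1.47 rad. I'll move to the hinge side of the lid with the fingers shut.

>>> arm_command --deltas '[{"travel":[1.7,3.3,0.8],"twist":-0.06},{"travel":[3.4,6.6,1.6],"twist":-0.12},{"travel":[5.1,9.9,2.4],"twist":-0.18},{"travel":[6.8,13.2,3.2],"twist":-0.24},{"travel":[8.5,16.5,4],"twist":-0.275}]' --fingers 1

```text
clock: 1.62
position: [0.3406, -0.3487, 0.255]
tcp_rot: [0.0, 0.996, 0.091, 0.0]
force: [1.0, -0.2, -0.2]
width: 0.0612
grasp_force: 0.0
```

>>> arm_command --deltas '[{"travel":[1.7,3.3,0],"twist":0},{"travel":[3.4,6.6,0],"twist":0},{"travel":[5.1,9.9,0],"twist":0},{"travel":[6.8,13.2,0],"twist":0},{"travel":[8.5,16.5,0],"twist":0}]'

```text
clock: 2.03
position: [0.4257, -0.1836, 0.2549]
tcp_rot: [0.0, 0.996, 0.092, 0.0]
force: [0.4, 1.0, -0.3]
width: 0.0276
grasp_force: 0.0
```

>>> arm_command --deltas '[{"travel":[0,0,0],"twist":0},{"travel":[0,0,0],"twist":0}]'

```text
clock: 2.2
position: [0.4257, -0.184, 0.2547]
tcp_rot: [0.0, 0.996, 0.094, 0.0]
force: [-0.4, -1.0, 0.4]
width: 0.0139
grasp_force: 0.0
```

```bash
python3 - <<'E'
from h import *
p=imaging.camera('wrist'); save(p,'w1')
for l in ['fixture','lid_hinge','gauge','handle','pointer','band_mid']:
    print(l,[(np.round(d['xyz'],4).tolist(),round(float(d['conf']),2)) for d in nets.place_of(p,l)[:3]])
print(p['cam_to_world'][:3,3])
E
```

```text
fixture [([0.4908, 0.0747, -0.0062], 0.58)]
lid_hinge [([0.5458, 0.1346, 0.0647], 0.63)]
gauge []
handle [([0.5283, -0.109, 0.0407], 0.97)]
pointer [([0.4998, 0.037, 0.0657], 0.76)]
band_mid [([0.5084, 0.0121, 0.0614], 0.53)]
[ 0.50636878 -0.16784356  0.42446877]
```

View pics/w1.png

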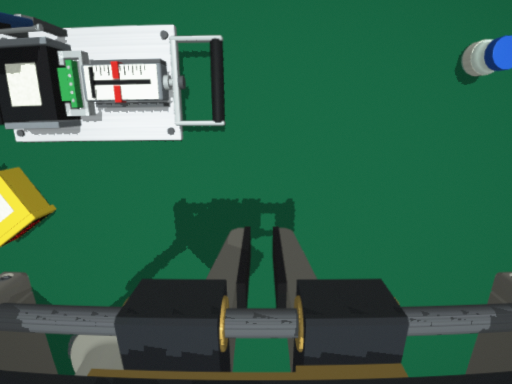

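>>> arm_command --deltas '[{"travel":[2.4,3.2,0],"twist":0},{"travel":[4.8,6.4,0],"twist":0},{"travel":[7.2,9.6,0],"twist":0},{"travel":[9.6,12.8,0],"twist":0},{"travel":[12.0,16.0,0],"twist":0}]'

```text
clock: 2.97
position: [0.5461, -0.0244, 0.2546]
tcp_rot: [0.0, 0.996, 0.092, 0.0]
force: [0.4, -0.7, -0.0]
width: 0.0002
grasp_force: 0.0
```

>>> arm_command --deltas '[{"travel":[2.2,3.0,0],"twist":0},{"travel":[3.4,6.4,0],"twist":0},{"travel":[4.6,9.8,0],"twist":0},{"travel":[4.6,13.2,0],"twist":0},{"travel":[4.6,16.5,0],"twist":0}]'

```text
clock: 3.38
position: [0.5916, 0.1407, 0.2542]
tcp_rot: [-0.0, 0.996, 0.092, -0.0]
force: [-0.1, -0.1, 0.3]
width: 0.0004
grasp_force: 0.0
```

Wrist view: the fixture's edges run parallel to the image axes, which confirms the yaw. The handle bar is at (217,80) and the red band at (116,82). Next I'll go down behind the lid and sweep it over.

>>> arm_command --deltas '[{"travel":[0,0,-3.6],"twist":0},{"travel":[0,0,-7.2],"twist":0},{"travel":[-1.4,-0.26,-7.2],"twist":0},{"travel":[-2.75,-0.5,-7.2],"twist":0},{"travel":[-4.3,-0.8,-7.3],"twist":0}]'

```text
clock: 3.8
position: [0.5479, 0.131, 0.1804]
tcp_rot: [-0.0, 0.996, 0.092, -0.0]
force: [2.7, 1.6, -0.4]
width: 0.0002
grasp_force: 1.2
```

>>> arm_command --deltas '[{"travel":[-1.5,-0.3,-0.2],"twist":0},{"travel":[-3.0,-0.55,-0.5],"twist":0},{"travel":[-4.3,-0.8,-1.0],"twist":0},{"travel":[-5.6,-1.05,-1.7],"twist":0},{"travel":[-6.7,-1.25,-2.6],"twist":0}]'

```text
clock: 4.22
position: [0.4816, 0.1184, 0.1562]
tcp_rot: [0.0, 0.996, 0.092, 0.001]
force: [1.0, 0.0, 1.3]
width: 0.0004
grasp_force: 0.8
```

```bash
python3 - <<'E'
from h import *
p=imaging.camera('side'); 
cv2.imwrite('pics/s1.png',cv2.resize(cv2.cvtColor(p['color'][120:280,150:350],cv2.COLOR_RGB2BGR),None,fx=3,fy=3))
print([(np.round(d['xyz'],3).tolist(),round(float(d['conf']),2)) for d in nets.place_of(p,'lid_tab')[:3]])
E
```

```text
[([0.463, 0.122, 0.161], 0.73)]
```

View pics/s1.png

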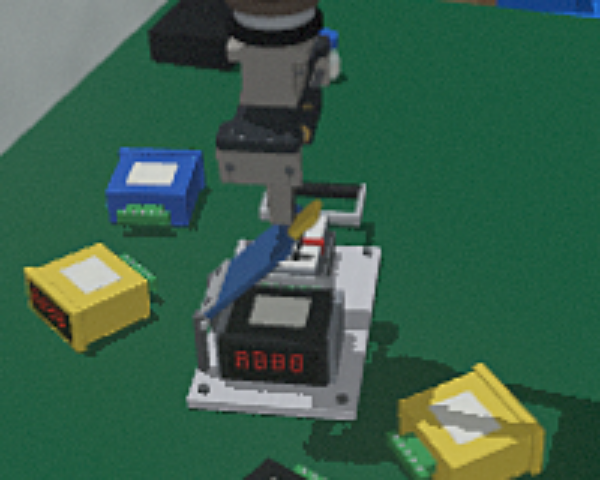

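The view shows the lid at about 45°, with the fingertips bearing on its outer face near the tab. I'll continue the arc down to shut.

>>> arm_command --deltas '[{"travel":[-1.1,-0.2,-1.2],"twist":0},{"travel":[-2.0,-0.4,-2.5],"twist":0},{"travel":[-2.7,-0.5,-3.8],"twist":0},{"travel":[-3.2,-0.6,-5.1],"twist":0},{"travel":[-3.6,-0.7,-6.3],"twist":0}]'

```text
clock: 4.73
position: [0.446, 0.1118, 0.0927]
tcp_rot: [-0.0, 0.996, 0.092, 0.001]
force: [1.1, 0.2, 0.2]
width: 0.0004
grasp_force: 0.5
```

>>> arm_command --deltas '[{"travel":[-0.1,0,-0.8],"twist":0},{"travel":[-0.2,0,-1.4],"twist":0},{"travel":[-0.2,0,-1.8],"twist":0},{"travel":[-0.2,0,-2.0],"twist":0}]'

```text
clock: 5.07
position: [0.4436, 0.112, 0.075]
tcp_rot: [0.0, 0.996, 0.092, -0.001]
force: [-15.9, -2.2, 35.5]
width: 0.0002
grasp_force: 18.1
```

>>> arm_command --deltas '[{"travel":[0,0,0.2],"twist":0},{"travel":[0,0,0.3],"twist":0},{"travel":[0,0,0.3],"twist":0},{"travel":[0,0,3],"twist":0},{"travel":[0,0,6],"twist":0}]'

```text
clock: 5.48
position: [0.4411, 0.1122, 0.1311]
tcp_rot: [-0.0, 0.996, 0.092, -0.003]
force: [0.3, 0.7, -0.3]
width: 0.0004
grasp_force: 0.0
```

>>> arm_command --deltas '[{"travel":[0.3,-3,2],"twist":0},{"travel":[0.6,-6,5],"twist":0},{"travel":[0.8,-9,7],"twist":0},{"travel":[1.0,-12,9],"twist":0},{"travel":[1.0,-12,9],"twist":0}]' --fingers 0.1

```text
clock: 5.9
position: [0.4561, -0.0126, 0.2272]
tcp_rot: [0.003, 0.996, 0.09, 0.004]
force: [0.7, -0.5, -0.1]
width: 0.032
grasp_force: 0.0
```

```bash
python3 - <<'E'
from h import *
for n in ('wrist','side','top'):
    p=imaging.camera(n); save(p,n+'2')
    for l in ['lid_tab','gauge','handle','pointer','band_mid']:
        print(n,l,[(np.round(d['xyz'],4).tolist(),round(float(d['conf']),2)) for d in nets.place_of(p,l)[:2]])
E
```

```text
wrist lid_tab [([0.4196, 0.113, 0.0754], 0.72), ([0.4112, 0.3328, 0.0022], 0.28)]
wrist gauge [([0.5053, 0.0099, 0.041], 0.64)]
wrist handle [([0.5294, -0.108, 0.0387], 0.95)]
wrist pointer [([0.498, 0.0382, 0.0646], 0.6)]
wrist band_mid [([0.5089, 0.0124, 0.0618], 0.66)]
side lid_tab [([0.4193, 0.1167, 0.0733], 0.73)]
side gauge [([0.5051, 0.0072, 0.0407], 0.8)]
side handle [([0.5336, -0.11, 0.0404], 0.86), ([0.4928, 0.0744, -0.001], 0.29)]
side pointer [([0.5005, 0.0407, 0.0628], 0.85), ([0.4941, 0.0709, 0.001], 0.74)]
side band_mid [([0.5079, 0.0124, 0.0536], 0.51)]
top lid_tab [([0.4226, 0.1136, 0.0772], 0.7)]
top gauge [([0.5449, 0.1385, 0.0645], 0.72)]
top handle [([0.5291, -0.1057, 0.0393], 0.72), ([0.6328, -0.4485, -0.0022], 0.21)]
top pointer []
top band_mid []
```

View pics/wrist2.png

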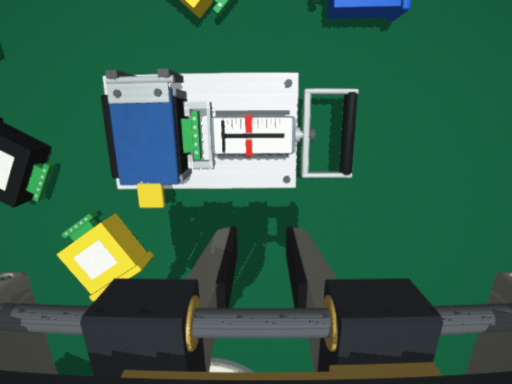

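The lid is shut, with its tab measured at z ≈ 0.075. The handle bar is at (349,133), the red band at (249,135) and the pointer bar at (223,135). Next I'll measure the handle height and the pull distance.

```bash
python3 - <<'E'
from h import *
w=imaging.camera('wrist'); s=imaging.camera('side')
hsv=cv2.cvtColor(w['color'],cv2.COLOR_RGB2HSV)
red=((hsv[...,0]<8)|(hsv[...,0]>172))&(hsv[...,1]>150)&(hsv[...,2]>100)
m=np.zeros_like(red);m[100:170,235:265]=1
ys,xs=np.nonzero(red&m); print('red',xs.mean(),ys.mean(),xs.min(),xs.max(),len(xs))
B=onz(w,(xs.mean(),ys.mean()),.059)
print(w['color'][118:152:3,216:234].sum(2)//3)
P=onz(w,(223.5,135),.06); print(B,P,'pull',np.linalg.norm((B-P)[:2]))
for n,p in(('w',w),('s',s)):
    a=nets.silhouettes(p,'handle')[0]['pixels']&(p['color'].max(2)<60)
    y,x=np.nonzero(a); r=cv2.minAreaRect(np.c_[x,y].astype(np.float32)); print(n,r)
    globals()['c'+n]=r[0]
print('bar',tri([(w,cw),(s,cs)]),onz(w,cw,.041))
print(sensors.state()['position'],sensors.state()['width'])
E
```

```text
red 253.80748663101605 131.98395721925132 251 257 187
[[145 161 198 248 250 250 250 250 250 241 125  68  70 168 248 247 223 218]
 [140 159 196 248 250 250 250 250 250 241 120  52  59 135 231 247 236 234]
 [137 155 186 242 250 250 250 250 250 243 162  67  49  95 195 249 251 251]
 [136 155 186 240 249 250 250 250 250 243 163  67  60 137 232 249 251 251]
 [133 150 172 226 249 250 250 250 250 240 137  57  50  90 170 227 230 230]
 [139 146 168 220 248 250 250 250 249 241 158  65  44  40  34  44  44  45]
 [135 144 165 217 248 250 250 250 250 247 219  90  46  73 159 232 237 237]
 [136 141 164 216 248 250 250 250 250 249 234  99  45  84 185 247 250 250]
 [132 137 146 183 248 250 250 250 250 249 232  99  44  76 179 247 250 250]
 [138 137 154 202 248 250 249 250 250 249 235 109  45  69 178 247 250 250]
 [138 134 150 186 239 249 249 249 250 249 234 112  60  85 186 248 249 250]
 [182 116 110 120 132 135 128 127 132 139 137 128 127 130 135 126 126 126]]
[0.50913504 0.01156418 0.059     ] [0.49968037 0.0448008  0.06      ] pull 0.034555228676300134
w ((294.0026550292969, 125.7185287475586), (134.66087341308594, 82.6350326538086), 4.830419540405273)
s ((257.17388916015625, 189.6427459716797), (25.954978942871094, 27.07802963256836), 73.0724868774414)
bar [ 0.51167059 -0.03666337  0.06114565] [ 0.52379761 -0.03396242  0.041     ]
[ 0.45316116 -0.00782005  0.22261557] 0.04116377440829489
```

```bash
python3 - <<'E'
from h import *
w=imaging.camera('wrist'); s=imaging.camera('side')
def comp(p):
    a=(nets.silhouettes(p,'handle')[0]['pixels']&(p['color'].max(2)<75)).astype(np.uint8)
    n,l,st,c=cv2.connectedComponentsWithStats(a)
    return [(st[i].tolist(),c[i]) for i in range(1,n) if st[i][4]>20]
cw=comp(w);cs=comp(s);print(cw,cs)
b=max(cw,key=lambda t:t[1][0])[1]; t=min(cs,key=lambda t:t[1][1])[1]
print('bar',tri([(w,b),(s,t)]),onz(w,b,.041))
print(sensors.state()['position'],sensors.state()['tcp_rot'])
E
```

```text
[([345, 90, 20, 83, 1096], array([354.70894161, 130.56113139])), ([227, 118, 4, 31, 59], array([227.84745763, 131.74576271]))] [([241, 180, 29, 6, 135], array([254.38518519, 182.6962963 ]))]
bar [ 0.53119238 -0.10718385  0.04168482] [ 0.53198092 -0.10701017  0.041     ]
[ 0.45314241 -0.00779893  0.22261233] [2.58930106e-06 9.95736425e-01 9.22440896e-02 6.21400873e-06]
```

>>> arm_command --deltas '[{"travel":[2.0,-2.5,-2],"twist":0},{"travel":[4.0,-5,-4],"twist":0},{"travel":[6.0,-7.5,-6],"twist":0},{"travel":[7.8,-10,-8],"twist":0},{"travel":[7.8,-10,-10],"twist":0}]'

```text
clock: 7.62
position: [0.5337, -0.1121, 0.1219]
tcp_rot: [0.001, 0.996, 0.091, 0.001]
force: [0.2, -0.2, -1.3]
width: 0.0414
grasp_force: 0.0
```

>>> arm_command --deltas '[{"travel":[0,0,-1.5],"twist":0},{"travel":[0,0,-2.5],"twist":0},{"travel":[0,0,-2.5],"twist":0}]'

```text
clock: 7.87
position: [0.5294, -0.107, 0.0951]
tcp_rot: [-0.001, 0.996, 0.092, -0.002]
force: [1.4, 0.6, 0.2]
width: 0.0417
grasp_force: 0.0
```

```bash
python3 - <<'E'
from h import *
w=imaging.camera('wrist'); save(w,'w3')
for q in('handle','pointer','band_mid'): print(q,[(np.round(d['xyz'],4).tolist(),round(float(d['conf']),2)) for d in nets.place_of(w,q)[:2]])
print(sensors.state()['position'],sensors.state()['width'])
E
```

```text
handle [([0.5275, -0.1089, 0.0417], 0.79)]
pointer [([0.5006, 0.0363, 0.0623], 0.81)]
band_mid [([0.5069, 0.0115, 0.0613], 0.91)]
[ 0.53207192 -0.10794069  0.09909809] 0.04120365280649169
```

View pics/w3.png

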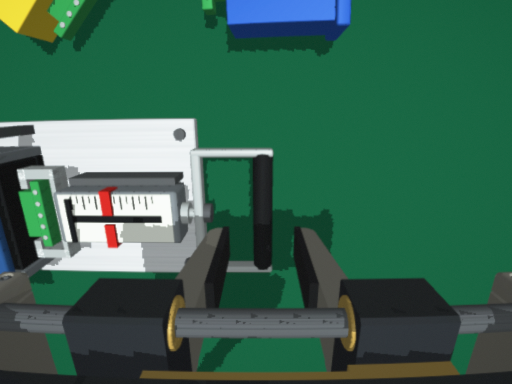

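Wrist view: the bar at (263,212) is centred between the fingers, and the left finger (~215,245) sits over the D opening. I'll go down and then grip.

>>> arm_command --deltas '[{"travel":[0,0,-2.5],"twist":0},{"travel":[0,0,-4.5],"twist":0},{"travel":[0,0,-6],"twist":0},{"travel":[0,0,-7.6],"twist":0},{"travel":[0,0,-7.6],"twist":0}]'

```text
clock: 8.48
position: [0.5296, -0.1069, 0.0198]
tcp_rot: [-0.001, 0.996, 0.092, -0.002]
force: [0.1, 0.8, -0.4]
width: 0.0414
grasp_force: 0.0
```

>>> arm_command --deltas '[{"travel":[0,0,0],"twist":0},{"travel":[0,0,0],"twist":0},{"travel":[0,0,0],"twist":0},{"travel":[0,0,0],"twist":0},{"travel":[0,0,0],"twist":0}]' --fingers 1

```text
clock: 8.9
position: [0.5322, -0.1081, 0.0229]
tcp_rot: [0.001, 0.996, 0.092, 0.001]
force: [0.1, 0.6, 3.9]
width: 0.015
grasp_force: 30.0
```

```bash
cat > m.py <<'E'
from h import *
import sys
w=imaging.camera('wrist'); save(w,sys.argv[1])
for q in('handle','pointer','band_mid'): print(q,[(np.round(d['xyz'],4).tolist(),round(float(d['conf']),2)) for d in nets.place_of(w,q)[:2]])
s=sensors.state();print(s['position'],s['width'],s['force'],s['grasp_force'])
E
python3 m.py w4
```

```text
handle [([0.5291, -0.1097, 0.0369], 0.69)]
pointer []
band_mid [([0.5085, 0.0091, 0.0582], 0.75)]
[ 0.53221009 -0.10821359  0.02285612] 0.015239155419673378 [-0.40435714  0.43254018  5.92795693] 30.00138759613037
```

View pics/w4.png

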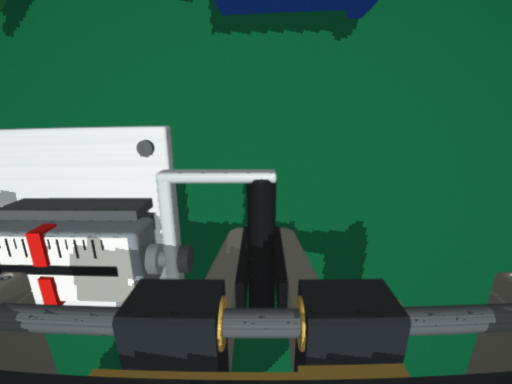

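The grip is on the bar: width 15 mm, 30 N. The bar at (262,240) lies between the pads. Wrist pixels from two heights put the pull at about 29.5 mm, plus 1–3 mm of gauge slack. I'll pull about 25 mm first.

>>> arm_command --deltas '[{"travel":[0.1,-0.5,0],"twist":0},{"travel":[0.2,-1.1,0],"twist":0},{"travel":[0.3,-1.7,0],"twist":0},{"travel":[0.4,-2.2,0],"twist":0},{"travel":[0.46,-2.5,0],"twist":0}]'

```text
clock: 9.52
position: [0.5364, -0.1311, 0.0227]
tcp_rot: [-0.002, 0.996, 0.092, 0.001]
force: [-0.6, 10.1, 11.0]
width: 0.0148
grasp_force: 30.0
```

>>> arm_command --deltas '[{"travel":[0,0,0],"twist":0},{"travel":[0,0,0],"twist":0},{"travel":[0,0,0],"twist":0}]'

```text
clock: 9.77
position: [0.5363, -0.1307, 0.0227]
tcp_rot: [-0.002, 0.996, 0.092, 0.001]
force: [0.2, 9.1, 10.3]
width: 0.0152
grasp_force: 30.0
```

```bash
python3 m.py w5; python3 - <<'E'
from h import *
ims=[]
for n in('side','top'):
    p=imaging.camera(n); c=proj(p,(.505,.01,.06)).astype(int); print(n,c)
    cc=p['color'][c[1]-24:c[1]+24,c[0]-32:c[0]+32]; ims.append(cv2.resize(cv2.cvtColor(cc,cv2.COLOR_RGB2BGR),(400,300),interpolation=cv2.INTER_NEAREST))
    for q in('lid_tab','pointer','band_mid','handle'): print(q,[(np.round(d['xyz'],4).tolist(),round(float(d['conf']),2)) for d in nets.place_of(p,q)[:2]])
cv2.imwrite('pics/c5.png',np.hstack(ims))
E
```

```text
handle [([0.5327, -0.1323, 0.0386], 0.93)]
pointer []
band_mid [([0.5092, 0.0096, 0.0601], 0.67)]
[ 0.53632096 -0.13064485  0.02267089] 0.015331745682232358 [-0.53569413  9.55737303 10.08378295] 30.00199466943741
side [249 199]
lid_tab []
pointer [([0.503, 0.015, 0.0649], 0.64)]
band_mid [([0.5078, 0.01, 0.0536], 0.51)]
handle [([0.5354, -0.1342, 0.0388], 0.68)]
top [240 183]
lid_tab [([0.4236, 0.1144, 0.076], 0.94)]
pointer [([0.504, 0.0181, 0.059], 0.46)]
band_mid [([0.5029, 0.0079, 0.0617], 0.59)]
handle [([0.5317, -0.1309, 0.0394], 0.51)]
```

View pics/c5.png

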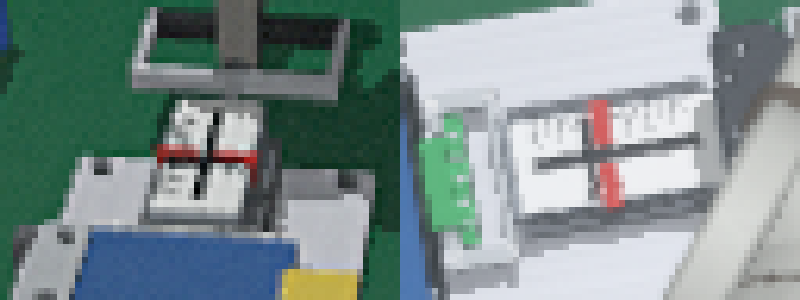

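Left crop (side): the pointer is just on the meter side of the red band, near (210,165). Right crop (top): the pointer is at x≈586 and the band at x≈603, about 2.7 px or 7.6 mm apart. That agrees with 29.5 − 22 mm, and the spring force of 9.5 N puts the extension at about 22 mm. I'll pull the remaining 7.5 mm slowly.

>>> arm_command --deltas '[{"travel":[0.03,-0.17,0],"twist":0},{"travel":[0.06,-0.34,0],"twist":0},{"travel":[0.09,-0.5,0],"twist":0},{"travel":[0.12,-0.66,0],"twist":0},{"travel":[0.14,-0.74,0],"twist":0}]'

```text
clock: 10.88
position: [0.5376, -0.1374, 0.0226]
tcp_rot: [-0.002, 0.996, 0.092, 0.0]
force: [-1.0, 11.1, 10.5]
width: 0.0148
grasp_force: 30.0
```

>>> arm_command --deltas '[{"travel":[0,0,0],"twist":0},{"travel":[0,0,0],"twist":0},{"travel":[0,0,0],"twist":0}]'

```text
clock: 11.13
position: [0.5376, -0.1374, 0.0226]
tcp_rot: [-0.002, 0.996, 0.092, 0.0]
force: [-1.6, 11.6, 11.2]
width: 0.0152
grasp_force: 30.0
```

```bash
python3 m.py w6; python3 - <<'E'
from h import *
ims=[]
for n in('side','top'):
    p=imaging.camera(n); c=proj(p,(.505,.01,.06)).astype(int)
    cc=p['color'][c[1]-24:c[1]+24,c[0]-32:c[0]+32]; ims.append(cv2.resize(cv2.cvtColor(cc,cv2.COLOR_RGB2BGR),(400,300),interpolation=cv2.INTER_CUBIC))
    for q in('lid_tab','pointer','band_mid','meter'): print(q,[(np.round(d['xyz'],4).tolist(),round(float(d['conf']),2)) for d in nets.place_of(p,q)[:2]])
cv2.imwrite('pics/c6.png',np.hstack(ims))
E
```

```text
handle [([0.5355, -0.1371, 0.0388], 0.64)]
pointer []
band_mid []
[ 0.53755995 -0.13739111  0.02259097] 0.015047303977357575 [-0.1947058  12.62579219 10.20622208] 30.002123415470123
lid_tab [([0.422, 0.1186, 0.0793], 0.66)]
pointer [([0.5052, 0.0108, 0.062], 0.77)]
band_mid [([0.5076, 0.0106, 0.0584], 0.51), ([0.5762, 0.3874, 0.0005], 0.46)]
meter [([0.6899, 0.1065, -0.004], 0.86), ([0.4855, 0.1255, 0.0135], 0.76)]
lid_tab [([0.4242, 0.1148, 0.0774], 0.96)]
pointer [([0.5095, 0.0084, 0.0385], 0.49), ([0.5078, 0.0107, 0.0632], 0.48)]
band_mid [([0.5759, 0.3836, -0.0002], 0.69), ([0.5039, 0.0052, 0.0607], 0.58)]
meter [([0.7168, -0.0898, -0.0034], 0.86), ([0.2971, 0.1925, -0.0066], 0.82)]
```

View pics/c6.png

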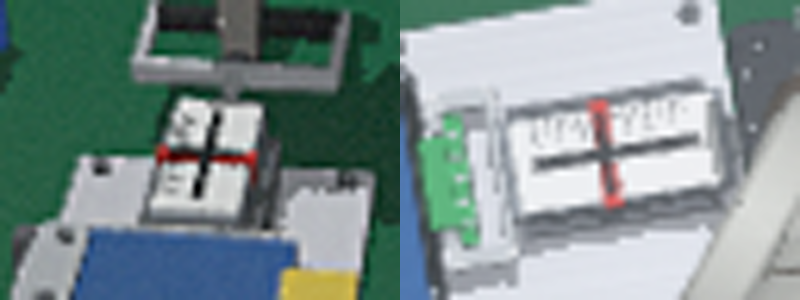

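Both crops show the pointer lying over the red band. In the top view it is at x≈600 against 605, under 2 mm short. I'll nudge it 1.2 mm to allow for the slack, check, and hand in.

>>> arm_command --deltas '[{"travel":[0.01,-0.06,0],"twist":0},{"travel":[0.02,-0.12,0],"twist":0},{"travel":[0.02,-0.12,0],"twist":0},{"travel":[0.02,-0.12,0],"twist":0},{"travel":[0.02,-0.12,0],"twist":0}]'

```text
clock: 12.25
position: [0.5378, -0.1385, 0.0226]
tcp_rot: [-0.002, 0.996, 0.092, 0.0]
force: [-1.6, 11.6, 10.7]
width: 0.0153
grasp_force: 30.0
```

```bash
python3 - <<'E'
from h import *
s=sensors.state();print(s['clock'],s['position'],s['force'],s['grasp_force'])
p=imaging.camera('top');q=imaging.camera('side')
for x in(p,q): print([(np.round(d['xyz'],4).tolist(),round(float(d['conf']),2)) for l in('pointer','band_mid','lid_tab') for d in nets.place_of(x,l)[:2]])
print(r.finish_job())
E
```

```text
12.25 [ 0.53775923 -0.13847018  0.02261185] [-1.55116712 11.62138355 10.71735872] 30.002161860466003
[([0.4082, 0.3337, 0.0025], 0.47), ([0.5066, 0.0111, 0.0607], 0.42), ([0.5453, 0.1388, 0.0661], 0.38), ([0.5033, 0.0047, 0.0614], 0.37), ([0.4223, 0.1134, 0.0767], 0.93)]
[([0.5038, 0.0089, 0.0618], 0.63), ([0.539, -0.1408, 0.0382], 0.54), ([0.5067, 0.0126, 0.0564], 0.39), ([0.42, 0.1188, 0.0753], 0.67)]
the job is handed in; nothing more can be done
None
```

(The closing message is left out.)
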